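# Advance the coin viewer by four clicks

## Robot

A 7-joint arm with a two-finger parallel gripper is mounted at the origin on the work surface. World frame = base frame: x ahead of the robot, y to its left, z up, the work surface at z = 0. Lengths are in m, angles in rad, forces in N, time in s.
With the tool pointing down it reaches from about 0.35 to 0.9 m from the base axis. Payload 8.1 kg.
Tool frame: the origin (TCP) lies midway between the tips of the shut fingers; the grasp point (between the pads) lies 19 mm behind it; z points along the fingers, y is the direction in which the jaws open and shut (so a half turn about z gives the same grasp; the last joint's range is limited). The gripper opens to 92 mm and grips with 3 to 60 N. Pads are 19 mm wide; open, the fingers measure 130 mm over their backs; the gripper's body (75 mm by 190 mm) begins 47 mm behind the grasp point.
Start: joints at [1.002, 0.434, 0.025, 1.573, -0.012, 1.134, -0.075], TCP at [0.281, -0.558, 0.204] pointing down, gripper open.
Joint ranges: [-2.62, 2.62], [-0.44, 2.09], [-1.27, 1.32], [0.08, 2.57], [-1.32, 4.46], [0.12, 2], [-2.74, 2.74]. Speed limits (rad/s): [2.22, 2.22, 3.01, 3.01, 3.14, 3.14, 3.14].

## Interface

Orientations are given as a unit quaternion [w, x, y, z].
In Python, from cell import goto, movel, movej, gripper_to, wait, inverse_kinematics, capture, camera_params, MotionError, sign_off, read_t, read_joint_pos, read_qd, read_effort, read_tool_pos, read_tool_rot, read_ft_force, read_moment, read_width gives the robot as it stands. The module is installed in compiled form; this text tells all that it offers. Calls block until the motion is done:
- goto(position, orientation): joint-space move of the TCP to a pose.
- movel(position, attitude=None, velocity=0.15): straight line of the TCP; attitude=None keeps the orientation; velocity is the mean speed in m/s.
- movej(angles): joint-space move.
- gripper_to(opening, squeeze=None): finger opening in m; squeeze is the grip in N (None keeps the last); returns when the fingers have stopped.
- wait(seconds).
- inverse_kinematics(position, orientation): joint angles nearest the present ones, or None.
- capture(name): name is "scene" or "top" or "wrist"; returns the picture (420x560x3 uint8, red, green, blue); there is no depth.
- camera_params(name): a dict with "fx", "fy", "cx", "cy" (pixels), "cam_to_world" (4x4, takes a point from camera to world coordinates); the wrist camera has in their place "T_tool_cam" (4x4, takes a point from camera to tool coordinates, whose origin is the TCP and whose axes are the flange's). Camera axes: x right, y up, looking along -z (the intrinsics and any distortion apply to the point x, -y, -z); pixel columns grow to the right and rows downward; lengths in m; the calibration is good to about 2 mm. The wrist camera is an equidistant fisheye: a pixel r from the principal point sees the ray r / f radians off the axis. A picture is of the moment at which its call begins: read the wrist's pose just before it. camera_params takes no time and is no camera call.
A pose or a line that the arm cannot do raises MotionError and nothing moves.
- sign_off(): hands the job in, once; it reports no verdict.
Readings, each from a call of its own:
- read_t(): time.
- read_joint_pos(): joint angles.
- read_qd(): joint speeds.
- read_effort(): joint torques, N m.
- read_tool_pos(): TCP position.
- read_tool_rot(): TCP orientation.
- read_ft_force(): force on the tool from outside, world axes, zero at the start.
- read_moment(): the same for the moment, N m.
- read_width(): finger opening in m.
Only numpy, scipy, OpenCV 4.12 (cv2) and the standard library are available. Lean on these libraries where they do the work, as an engineer would, in place of code of your own. Each camera call takes 0.05 s, during which the arm holds its last target.

## Task

Push the upright finger post of the coin viewer's click-stop dial round with a fingertip, clockwise seen from above, exactly four clicks on from where it stands, without going past the fourth click, and leave it resting in that click. Push gently, do not pinch or lift anything, leave the viewer standing where it is, and do not disturb the hand magnifier, the loupe and the coin case.

Things in the scene. Friction and masses are not known exactly. Their poses are not given: they have to be found in the camera images.
- viewer: Coin viewer, about 5 kg, standing loose on the table. Grey iron foot, round, 216 mm across, 22 mm high; on it a black dial, 200 mm across, carrying 15 coins near its rim. At its +x side a thin column 130 mm from the axis, 80 mm high, carries a fixed reading lens over the dial's edge. Origin: centre of the foot's underside, on the dial's axis; z up.
- axis (a point): Centre of the dial's top face, on its vertical turning axis, 32 mm above the table. The coins on this face, 84 mm from the axis and 24 degrees apart, rise 2.5 mm above it.
- post (a point): Centre of the top of the finger post: a plain round metal pin, 14 mm in diameter and 30 mm high, upright on the dial, 60 mm from its axis; its top is 62 mm above the table. It travels with the dial; its travel lies on the side of the viewer away from the lens.
- lens (a point): Centre of the fixed reading lens (56 mm across, from 72 to 80 mm above the table), 84 mm from the dial's axis.
- dial (a joint): Dial angle, rad, growing clockwise seen from above. Nine rest positions (clicks) 0.419 rad (24 degrees) apart from 0 to 3.351, stops just beyond; at 0 the post is 84 degrees clockwise of the lens. Starts in one of the first four. 2 to 4 N at the post takes it over the ridge midway between clicks; then it snaps into the next by itself, ahead of the finger, and stays.
- magnifier: Hand magnifier lying on the table, black, head 94 mm across, 105 mm handle toward its own -x, 18 mm high; origin under the head's centre. Loose; leave alone.
- loupe: Small black loupe standing on the table, 38 mm in diameter, 32 mm high; origin at the centre of its underside. Loose; leave alone.
- coin_case: White coin case, 60 x 50 x 22 mm, with a coin on its top; origin at the centre of its underside. Loose; leave alone.

How it is judged:
By the outcome, as a careful person would: the job done as asked, in the order asked, and still so for the second after the job is handed in, with the robot touching nothing.
It also fails if it takes over 42 s, if anything falls off the work surface, if the arm or the gripper's body presses on something with over 40 N, if the wrist force passes 120 N, or if a joint passes its speed limit or range.

## Working session

There is one attempt and no reset: what is moved stays moved. The work goes in short steps, each a Python script; the robot and the scene stay as the last script left them, time stands still between calls to the robot, and variables do not carry over. Pictures are saved under pics/ and viewed, and the job is handed in when it is done.

```bash
mkdir -p pics; ls
python3 - <<'E'
from cell import *
import cv2
print(read_t(), read_tool_pos(), read_tool_rot(), read_width())
for n in ["scene","top","wrist"]:
    cv2.imwrite(f"pics/{n}0.png", capture(n)[:,:,::-1])
    print(n,camera_params(n))
E
```

```text
pics
0.0 [ 0.28042149 -0.55795888  0.20355001] [-7.35350173e-04  9.73009329e-01  2.30764478e-01 -2.47643882e-04] 0.09144692550624553
scene {'fx': 509.7152363019449, 'fy': 509.7152363019449, 'cx': 275.4194582739244, 'cy': 209.22086506164706, 'cam_to_world': array([[ 0.42869269, -0.6086804 ,  0.66763069,  1.19794309],
       [ 0.90330243,  0.30214796, -0.30455102, -0.23782954],
       [-0.01634902,  0.73363123,  0.67935111,  0.67688259],
       [ 0.        ,  0.        ,  0.        ,  1.        ]])}
top {'fx': 406.7209227251242, 'fy': 406.7209227251242, 'cx': 281.48866568348626, 'cy': 211.5192053964904, 'cam_to_world': array([[-0.01005516,  0.99149639, -0.12974512,  0.47038385],
       [-0.99994789, -0.00974108,  0.00305516,  0.03510029],
       [ 0.00176532,  0.12976908,  0.99154267,  0.91605053],
       [ 0.        ,  0.        ,  0.        ,  1.        ]])}
wrist {'fx': 325.19226210127806, 'fy': 325.19226210127806, 'cx': 278.8106326122174, 'cy': 211.09645950373903, 'T_tool_cam': array([[-8.53151266e-04,  9.60878502e-01,  2.76968909e-01,
         7.53557317e-02],
       [ 9.99999627e-01,  8.56740947e-04,  1.08051802e-04,
        -1.05705826e-03],
       [-1.33465952e-04,  2.76968898e-01, -9.60878875e-01,
        -1.79758326e-01],
       [ 0.00000000e+00,  0.00000000e+00,  0.00000000e+00,
         1.00000000e+00]])}
```

View pics/scene0.png

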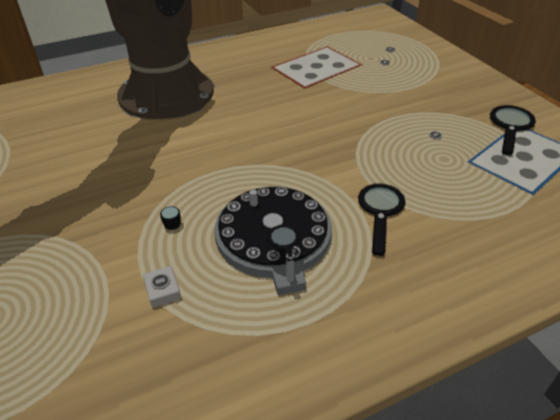

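View pics/top0.png

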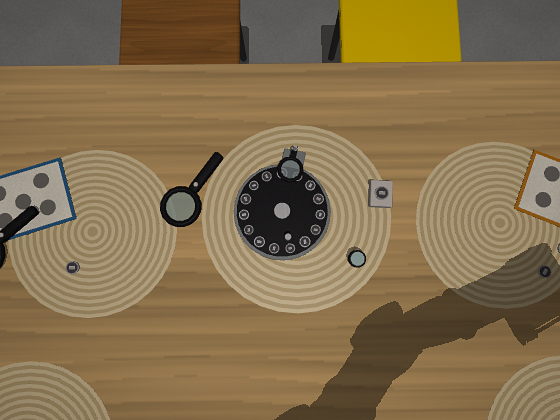

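View pics/wrist0.png

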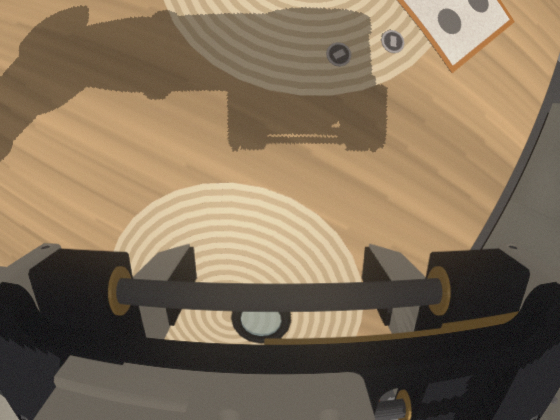

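Scene: the dial is centred near (273,220), with its post at (253,197). Top: dial centre near (282,212), lens (290,168), post (288,237), loupe (357,258), case (381,193) and magnifier head (181,206). The wrist view doesn't help from here. Next I'll measure positions.

```bash
cat > h.py <<'E'
import numpy as np, cv2
from cell import *
def ray(n,u,v):
    p=camera_params(n); M=p["cam_to_world"]
    d=np.array([(u-p["cx"])/p["fx"],-(v-p["cy"])/p["fy"],-1.0])
    return M[:3,3],M[:3,:3]@d
def onplane(n,u,v,z):
    o,d=ray(n,u,v); return o+d*(z-o[2])/d[2]
def proj(n,P):
    p=camera_params(n); M=p["cam_to_world"]
    c=M[:3,:3].T@(np.asarray(P)-M[:3,3]); return np.array([p["cx"]+p["fx"]*c[0]/-c[2], p["cy"]-p["fy"]*c[1]/-c[2]])
E
python3 - <<'E'
from h import *
for n,box in (("top",(220,140,130,130)),("scene",(195,165,160,140))):
    im=cv2.imread(f"pics/{n}0.png"); x,y,w,h=box
    cv2.imwrite(f"pics/{n}_crop.png",cv2.resize(im[y:y+h,x:x+w],None,fx=4.2,fy=4.2,interpolation=cv2.INTER_CUBIC))
im=cv2.imread("pics/top0.png"); g=cv2.cvtColor(im,cv2.COLOR_BGR2GRAY)
m=(g<45).astype(np.uint8); x0,y0=220,160
mm=np.zeros_like(m); mm[150:270,225:340]=m[150:270,225:340]
cs,_=cv2.findContours(mm,cv2.RETR_EXTERNAL,cv2.CHAIN_APPROX_NONE); c=max(cs,key=cv2.contourArea)
hull=cv2.convexHull(c); 
pts=np.array([onplane("top",*p[0],.032)[:2] for p in c])
# robust circle fit
from scipy.optimize import least_squares
r=least_squares(lambda q:np.hypot(pts[:,0]-q[0],pts[:,1]-q[1])-q[2],[.45,.03,.1],loss="soft_l1",f_scale=.001).x
print("dial circle",r)
E
```

```text
dial circle [0.58954741 0.0318842  0.0985399 ]
```

View pics/top_crop.png

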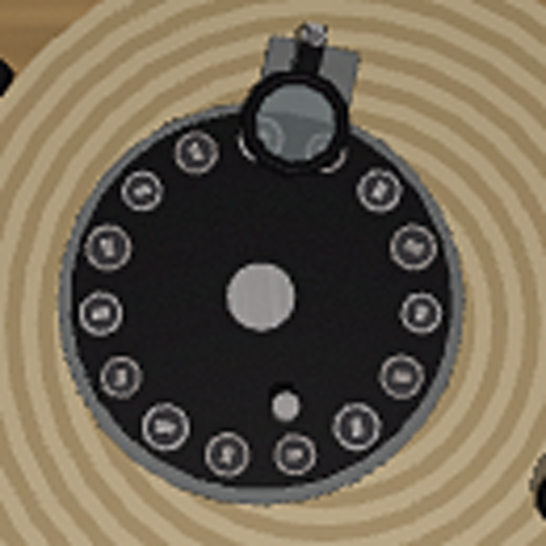

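View pics/scene_crop.png

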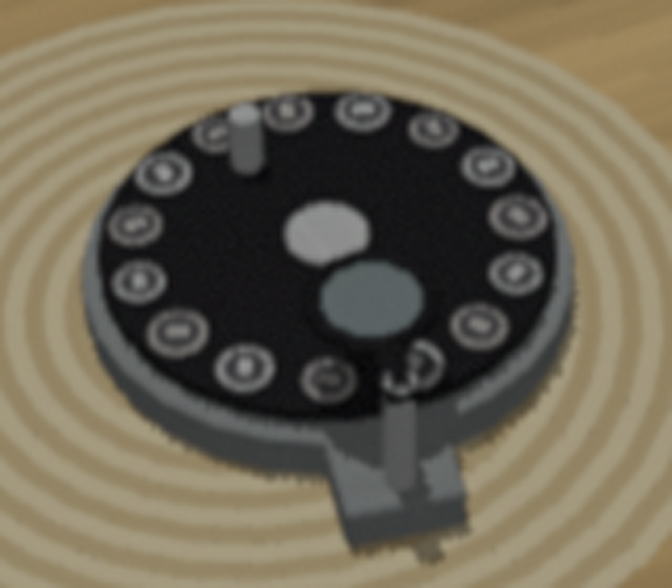

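The top crop shows the post top at (286,405), the lens at (296,122), and the coin rings clearly. In the scene crop the post top is at (246,112). I'll fit the coins to get the axis and compute the angles.

Run:
```python
from h import *
from scipy.optimize import least_squares
C=[(197,152),(142,189),(108,246),(100,312),(122,376),(166,427),(228,454),(295,453),(357,426),(402,376),(421,313),(413,245),(379,190)]
f=lambda c,o:(o[0]+(c[0]+.5)/4.2-.5,o[1]+(c[1]+.5)/4.2-.5)
P=np.array([onplane("top",*f(c,(220,140)),.0345)[:2] for c in C])
q=least_squares(lambda q:np.hypot(*(P-q[:2]).T)-q[2],[.58,.03,.084]).x; print("coins",q)
ax=q[:2]
ang=lambda p:np.degrees(np.arctan2(p[1]-ax[1],p[0]-ax[0]))
post=onplane("top",*f((286,405),(220,140)),.062); lens=onplane("top",*f((296,122),(220,140)),.080)
print("hub",onplane("top",*f((261,296),(220,140)),.033))
for n,p in(("post",post),("lens",lens)): print(n,p,np.hypot(*(p[:2]-ax)),ang(p))
print("rel cw",(ang(lens)-ang(post))%360, ((ang(lens)-ang(post))%360-84)/24)
print("coins ang",np.round([ang(p) for p in P],1), (ang(post)-np.array([ang(p) for p in P]))%24)
s=onplane("scene",*f((246,112),(195,165)),.062);print("post scene",s,np.hypot(*(s[:2]-ax)),ang(s))
s=onplane("scene",*f((327,233),(195,165)),.033);print("hub scene",s)
for n,uv,z in(("loupe",(357,258),.032),("case",(381,193),.022),("mag",(181,206),.018),("magh",(220,155),.015)): print(n,onplane("top",*uv,z))
```

```text
coins [0.5890035  0.03181635 0.08383052]
hub [0.58907258 0.03174924 0.033     ]
post [0.53003269 0.0199106  0.062     ] 0.060160642470358544 -168.5858558517874
lens [0.6704525  0.01351892 0.08      ] 0.08347896100558046 -12.661240383533519
rel cw 155.92461546825388 2.9968589778439116
coins ang [  23.2   47.3   71.3   95.3  119.7  143.8  167.8 -168.4 -144.4 -120.4
  -96.8  -72.   -48.5] [ 0.22237545  0.16287583  0.15568736  0.15713707 23.73685402 23.60764361
 23.62932759 23.8576346  23.80760083 23.82801702  0.18104528 23.37451016
 23.89245055]
post scene [0.53133287 0.02193089 0.062     ] 0.05851174263647398 -170.27331459668792
hub scene [0.58907359 0.03355323 0.033     ]
loupe [ 0.48318558 -0.12974321  0.032     ]
case [ 0.62686117 -0.19009373  0.022     ]
mag [0.60250795 0.25627148 0.018     ]
magh [0.71933695 0.17090403 0.015     ]
```

Start is click 3, at 155.9° clockwise of the lens (3×24+84=156). The target is click 7, with the post at world angle about 95.4°. I'll close the gripper and plan a tangential push with the finger's flat side, turning the tool with the dial.

```bash
cat >> h.py <<'E'
AX=np.array([.589,.0325]); P0=np.radians(-168.6)
def pose(adv,gap=0.,z=.045,sgn=1):
    "finger pose touching the post (gap m behind it) when dial is adv degrees past start"
    a=P0-np.radians(adv); t=np.array([np.sin(a),-np.cos(a)])
    p=AX+.06*np.array([np.cos(a),np.sin(a)])-t*(.0165+gap)
    y=np.arctan2(*(sgn*t)[::-1])
    # tool x at yaw y, z down: q = (0,cos(y/2),sin(y/2),0)
    return [*p,z],[0,np.cos(y/2),np.sin(y/2),0]
E
python3 - <<'E'
from h import *
for s in (1,-1):
    for a in (0,24,48,72,96):
        j=inverse_kinematics(*pose(a,.012,.045,s)); print(s,a,None if j is None else np.round(j,2))
E
```

```text
1 0 [ 0.31  0.55 -0.55  1.93  0.4   0.77 -0.26]
1 24 [ 0.22  0.52 -0.48  1.96  0.35  0.74 -0.68]
1 48 [ 0.1   0.5  -0.39  1.96  0.28  0.73 -1.09]
1 72 [ 0.01  0.51 -0.33  1.93  0.24  0.73 -1.51]
1 96 [-0.06  0.53 -0.27  1.88  0.2   0.75 -1.92]
-1 0 [-0.81  0.77  1.15  2.02 -0.89  0.97 -2.14]
-1 24 [ 0.59  0.73 -1.07  1.93  0.78  0.97  2.06]
-1 48 [ 0.54  0.73 -1.07  1.93  0.79  0.98  1.59]
-1 72 [ 0.48  0.75 -1.07  1.9   0.79  1.    1.13]
-1 96 [ 0.27  0.64 -0.76  1.85  0.57  0.88  0.9 ]
```

Run:
```python
from h import *
gripper_to(0.0); print(read_t(),read_width())
p,q=pose(0,.015,.16); goto(p,q); print(read_t())
cv2.imwrite("pics/wrist1.png",capture("wrist")[:,:,::-1])
p,q=pose(0,.015); movel(p,q,.08); print(read_t(),read_tool_pos(),p,read_ft_force())
cv2.imwrite("pics/wrist2.png",capture("wrist")[:,:,::-1]);cv2.imwrite("pics/scene2.png",capture("scene")[:,:,::-1])
```

```text
1.5917 0.00029346488723118566
3.7667
5.4083 [ 0.53678668 -0.01021453  0.0454568 ] [np.float64(0.5364099357446391), np.float64(-0.010237982423331814), 0.045] [ 0.55932315  0.0353277  -0.02586429]
```

View pics/wrist2.png

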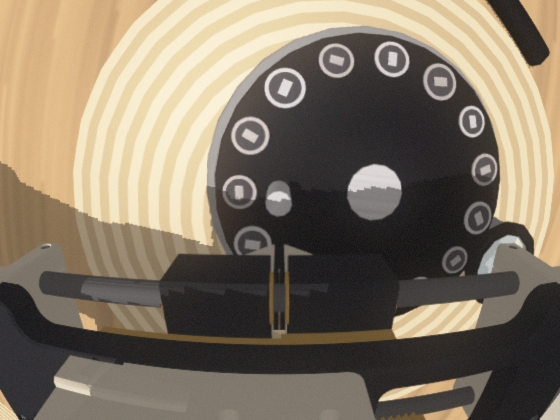

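View pics/scene2.png

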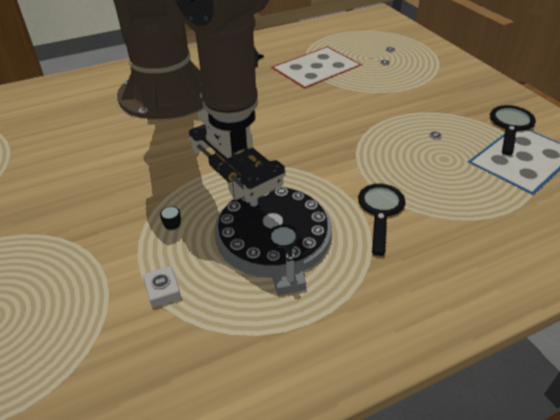

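The wrist view shows the post at (279,197), straight ahead of the fingertips (seam column about 279), and the hub at (374,192). I'll zoom in on the fingertips.

Run:
```python
import cv2
im=cv2.imread("pics/wrist2.png")
cv2.imwrite("pics/w2c.png",cv2.resize(im[150:350,200:360],None,fx=3,fy=3,interpolation=cv2.INTER_CUBIC).clip(0,85)*3)
```

```text
(no output)
```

View pics/w2c.png

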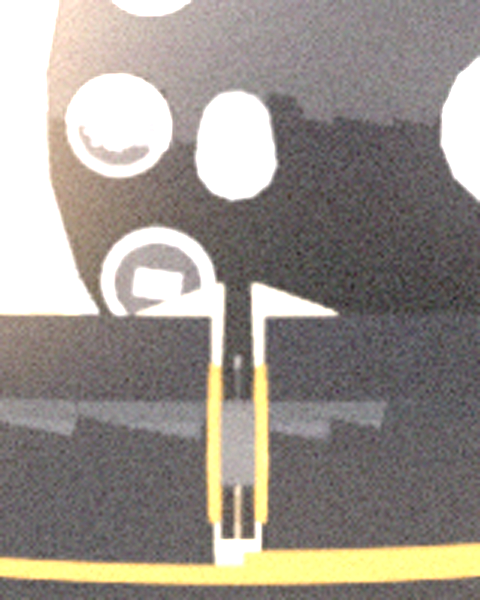

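The fingers show a narrow slot (about 6 mm) between their tips, far smaller than the 14 mm post, so it centres the push. I'll do the first click in small steps and log the force.

Run:
```python
from h import *
movel(*pose(0,.004),.05)
for a in (0,3,6,9,12,14,16):
    movel(*pose(a),.03)
    al=P0-np.radians(a); t=np.array([np.sin(al),-np.cos(al),0]); f=read_ft_force()
    print(a,round(read_t(),2),np.round(f,2),"along",round(f@t,2))
cv2.imwrite("pics/wrist3.png",capture("wrist")[:,:,::-1])
```

```text
0 6.16 [-0.45 -0.37  0.16] along -0.28
3 6.42 [ 0.13 -0.62 -0.51] along -0.63
6 6.67 [ 1.17 -1.03 -0.11] along -1.14
9 6.93 [-0.01 -0.67  0.94] along -0.67
12 7.19 [-0.86  0.47 -0.28] along 0.46
14 7.44 [ 0.81 -1.04 -0.35] along -1.0
16 7.69 [-0.72 -0.52  0.09] along -0.58
```

View pics/wrist3.png

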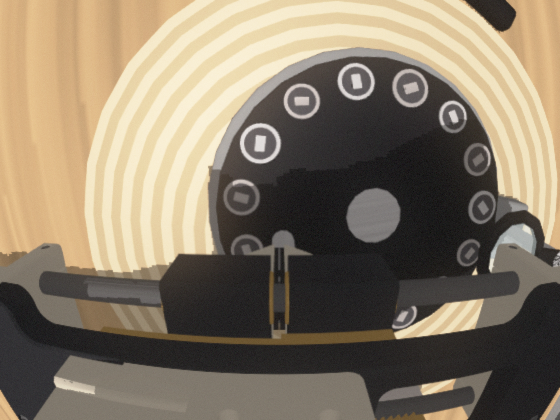

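The post is at (283,238), close to the fingertip. I'll locate the post and hub with the fisheye calibration.

```bash
cat >> h.py <<'E'
def tool_T():
    q=read_tool_rot(); from scipy.spatial.transform import Rotation as R
    T=np.eye(4); T[:3,:3]=R.from_quat([q[1],q[2],q[3],q[0]]).as_matrix(); T[:3,3]=read_tool_pos(); return T
def wpt(T,u,v,z):
    p=camera_params("wrist"); dx,dy=u-p["cx"],v-p["cy"]; r=np.hypot(dx,dy); th=r/p["fx"]
    d=np.array([np.sin(th)*dx/r,-np.sin(th)*dy/r,-np.cos(th)])
    M=T@p["T_tool_cam"]; o=M[:3,3]; d=M[:3,:3]@d
    return o+d*(z-o[2])/d[2]
E
python3 - <<'E'
from h import *
T=tool_T(); print(np.round(T[:3,3],4), np.round(pose(16)[0],4))
hub=wpt(T,373,215,.033); print("hub",hub)
for c in ((283,238),(283,240)):
    p=wpt(T,*c,.062)
    a=np.degrees(np.arctan2(*(p-hub)[1::-1])); print(p,np.hypot(*(p-hub)[:2]),a,"adv",(-168.6-a)%360)
C=[(356,81),(301,101),(260,144),(241,197),(410,89),(453,117),(477,160)]
P=np.array([wpt(T,*c,.0345)[:2] for c in C]); d=P-hub[:2]
print(np.round(np.hypot(*d.T),4)); print(np.round((np.degrees(np.arctan2(d[:,1],d[:,0]))+168.6+12)%24-12,1))
E
```

```text
[0.5279 0.0207 0.045 ] [0.5279 0.0209 0.045 ]
hub [0.58882729 0.0340209  0.033     ]
[0.53124554 0.03454964 0.062     ] 0.05758417454010504 179.4739017004732 adv 11.926098299526814
[0.53115929 0.03340432 0.062     ] 0.057671293297832306 -179.38742504929877 adv 10.787425049298776
[0.0834 0.0834 0.0831 0.0834 0.0824 0.083  0.0825]
[ 0.1  0.3  0.3 -0.1  0.1 -0.  -0.1]
```

Run:
```python
from h import *
T=tool_T(); hub=wpt(T,373,215,.033)
for c in ((241,197),(246,247),(260,144)):
    d=wpt(T,*c,.0345)-hub; a=np.degrees(np.arctan2(d[1],d[0])); print(c,"adv",(-168.6-a)%360)
im=cv2.imread("pics/wrist3.png")
cv2.imwrite("pics/w3c.png",cv2.resize(im[150:310,200:400],None,fx=4,fy=3.7,interpolation=cv2.INTER_CUBIC).clip(0,85)*3)
p=camera_params("wrist")
for adv in (0,12,24):
  for z in (.062,.032):
    a=P0-np.radians(adv); X=np.array([hub[0]+.06*np.cos(a),hub[1]+.06*np.sin(a),z,1]); c=np.linalg.inv(T@p["T_tool_cam"])@X
    th=np.arctan2(np.hypot(c[0],c[1]),-c[2]); k=th*p["fx"]/np.hypot(c[0],c[1]); print(adv,z,p["cx"]+k*c[0],p["cy"]-k*c[1])
```

```text
(241, 197) adv 24.135212767555004
(246, 247) adv 1.5410037894147592
(260, 144) adv 47.701992206770626
0 0.062 282.44611499571164 259.15778810515815
0 0.032 281.9593387773387 239.52386204273466
12 0.062 278.48454383017577 238.16243205137735
12 0.032 278.5380123579588 221.0017684027422
24 0.062 279.33447118222097 215.75025102627413
24 0.032 279.2661758210067 201.48933529101126
```

View pics/w3c.png

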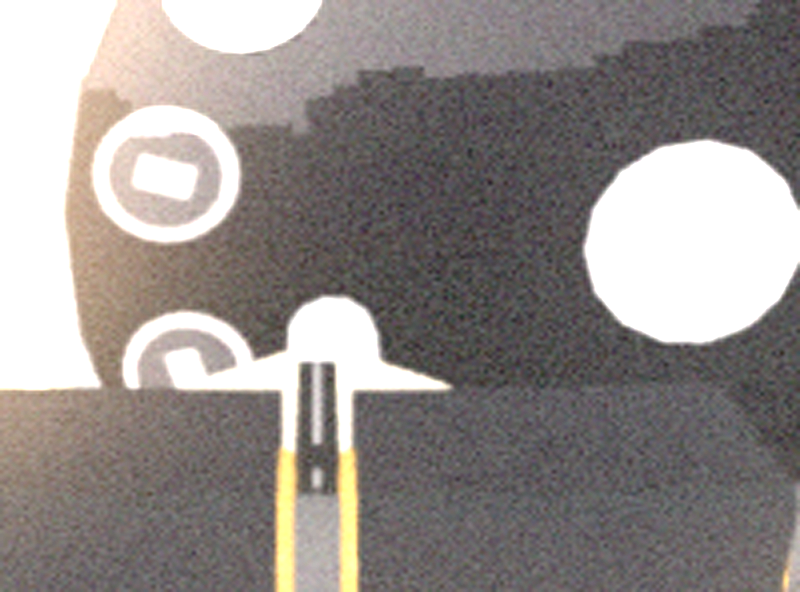

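Run:
```python
from h import *
for n,(x,y,w,h) in (("scene",(180,150,170,130)),("top",(220,140,130,130))):
    im=capture(n)[:,:,::-1]; cv2.imwrite(f"pics/{n}3c.png",cv2.resize(im[y:y+h,x:x+w],None,fx=4.4,fy=4.4,interpolation=cv2.INTER_CUBIC).clip(0,127)*2)
print(read_t(),read_ft_force(),read_width())
```

```text
7.8417 [-0.74067497 -0.26193373 -0.11776477] 0.0006428013802536284
```

View pics/scene3c.png

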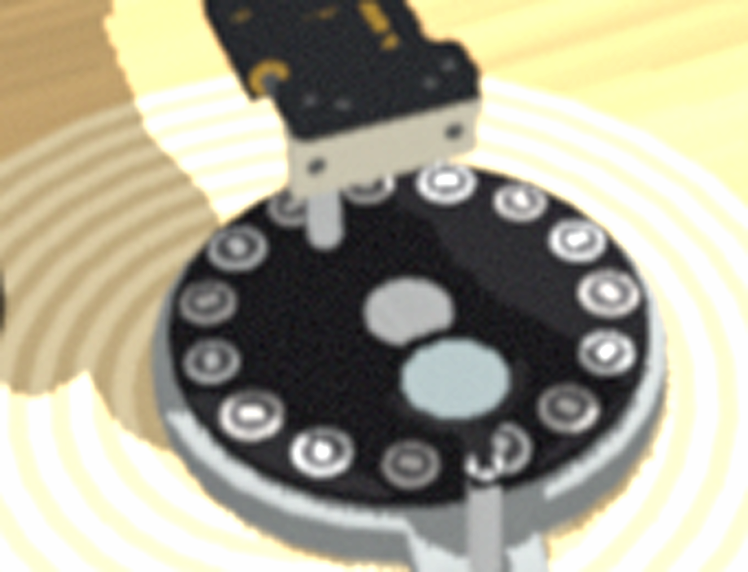

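View pics/top3c.png

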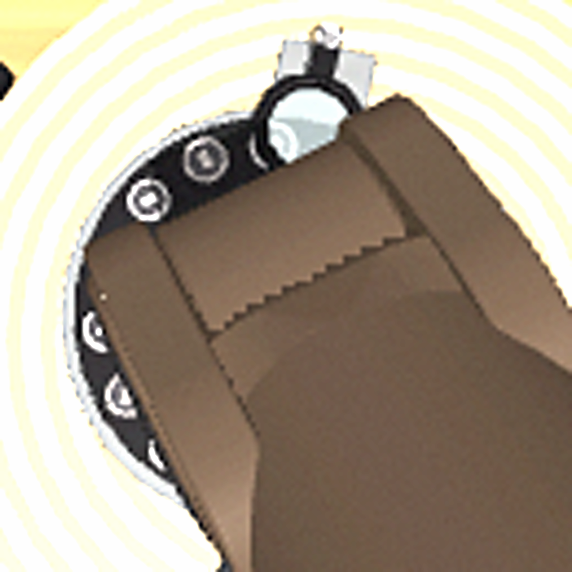

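The dial hasn't moved: the post is at its start angle, yet the TCP reads as being at the post's xy with no force. I need to check where the fingertips really are, first in the earlier scene picture.

Run:
```python
from h import *
im=cv2.imread("pics/scene2.png"); x,y,w,h=180,110,150,130
c=cv2.resize(im[y:y+h,x:x+w],None,fx=4.6,fy=4.6,interpolation=cv2.INTER_CUBIC).clip(0,127)*2
tcp=np.array([.5368,-.0102,.0455])
for dz in (0,.02,.066):
    u=proj("scene",tcp+[0,0,dz]); print(dz,u); cv2.circle(c,tuple(int(k) for k in (u-[x,y])*4.6),3,(0,0,255),-1)
cv2.imwrite("pics/s2c.png",c)
im=cv2.imread("pics/wrist1.png"); cv2.imwrite("pics/w1c.png",cv2.resize(im[130:350,180:380],None,fx=2.7,fy=2.7,interpolation=cv2.INTER_CUBIC).clip(0,85)*3)
```

```text
0 [238.81148685 204.88091006]
0.02 [238.09441163 196.74130258]
0.066 [236.36249749 177.08213581]
```

View pics/s2c.png

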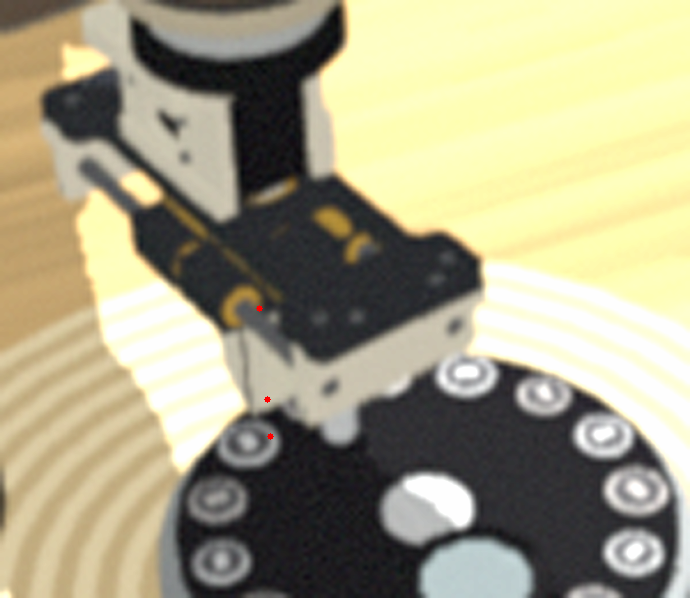

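View pics/w1c.png

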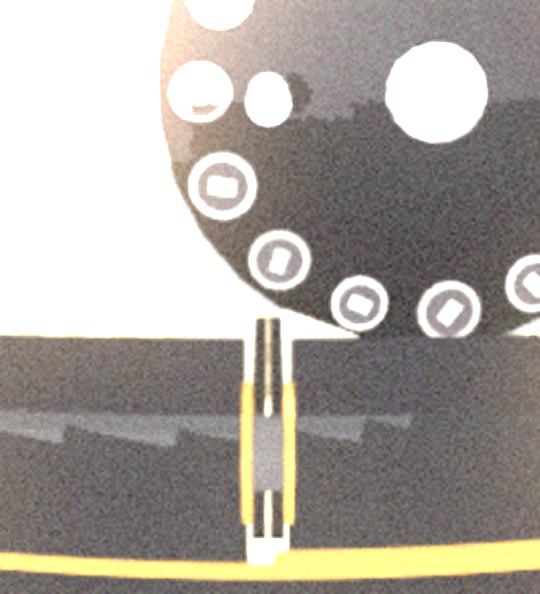

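Run:
```python
from h import *
a=P0; t=np.array([np.sin(a),-np.cos(a),0]); Y=np.array([t[1],-t[0],0]); Y=np.array([-np.cos(a),-np.sin(a),0])
tcp=np.array([.5368,-.0102,.0455])
print("plate corners"); 
for z in (.095,.111,.125):
    for s in(-1,1):
        print(z,s,np.round((proj("scene",[*(tcp+.095*Y+s*.0375*t)[:2],z])-[180,110])*4.6))
print("finger outer corner")
for z in (.0455,.055,.062,.07):
    print(z,[np.round((proj("scene",[*(tcp+.019*Y+s*.0095*t)[:2],z])-[180,110])*4.6) for s in(-1,1)])
```

```text
plate corners
0.095 -1 [322. 519.]
0.095 1 [489. 432.]
0.111 -1 [320. 487.]
0.111 1 [489. 400.]
0.125 -1 [318. 457.]
0.125 1 [489. 371.]
finger outer corner
0.0455 [array([277., 472.]), array([317., 452.])]
0.055 [array([276., 454.]), array([316., 434.])]
0.062 [array([275., 441.]), array([315., 421.])]
0.07 [array([273., 426.]), array([314., 406.])]
```

The scene picture puts the finger bottoms about 15–25 mm higher than the TCP reading (observed crop row about 412, predicted about 460). So the shut fingers passed over the post. I'll back off, then lower in small force-checked steps.

Run:
```python
from h import *
movel(*pose(0,.015),.06)
f0=np.mean([read_ft_force() for _ in range(5)],0); print(f0)
for z in (.041,.037,.034,.031,.028):
    movel(*pose(0,.015,z),.03); f=read_ft_force(); print(z,np.round(read_tool_pos(),4),np.round(f,2))
    if f[2]-f0[2]>3: movel(*pose(0,.015,z+.004),.03); print("touch"); break
print(read_t())
im=capture("scene")[:,:,::-1]; x,y,w,h=180,110,150,130
cv2.imwrite("pics/s4c.png",cv2.resize(im[y:y+h,x:x+w],None,fx=4.6,fy=4.6,interpolation=cv2.INTER_CUBIC).clip(0,85)*3)
im=capture("wrist")[:,:,::-1]; cv2.imwrite("pics/wrist4.png",im.clip(0,127)*2)
```

```text
[-5.65993559e-02  4.64941823e-05  1.29557962e-01]
0.041 [ 0.5361 -0.0099  0.0408] [-0.54  0.28  0.68]
0.037 [ 0.5362 -0.0102  0.0367] [-0.16 -0.4  -0.55]
0.034 [ 0.5362 -0.0102  0.0338] [0.72 0.73 0.11]
0.031 [ 0.5362 -0.0103  0.0308] [-0.16 -0.65 -0.35]
0.028 [ 0.5362 -0.0103  0.0278] [-0.03 -0.4  -0.36]
9.85
```

View pics/s4c.png

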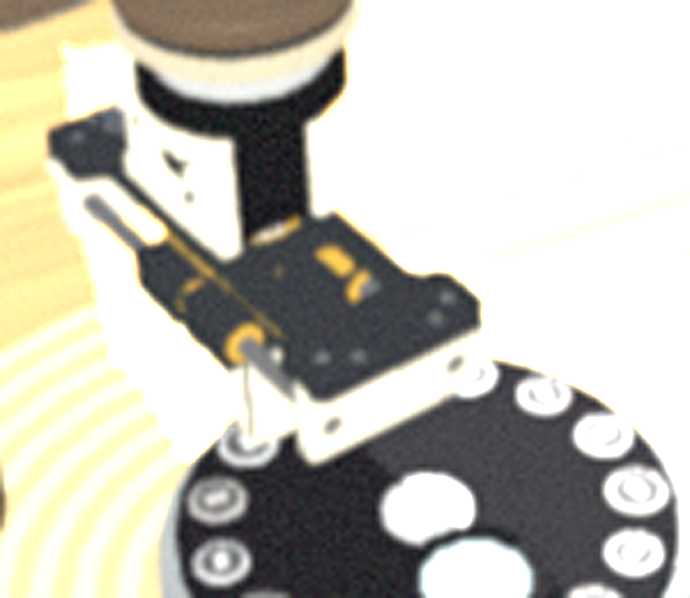

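View pics/wrist4.png

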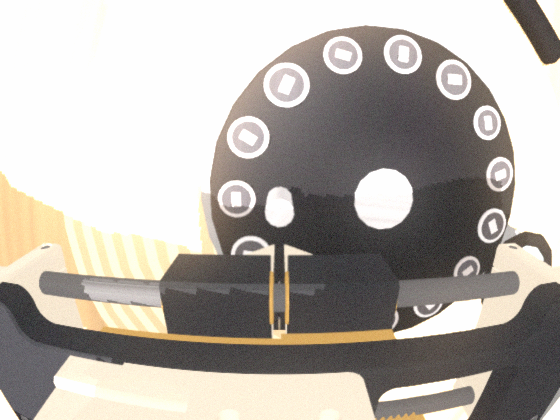

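There's no touch at a reading of z=0.028, below the dial top, so the tips are at least 17 mm higher than the TCP says. At 0.022 the real tip is at or above 0.039, which is clear of the coins and overlaps the post. Pushing again.

```bash
cat >> h.py <<'E'
def along(a,n=6):
    al=P0-np.radians(a); t=np.array([np.sin(al),-np.cos(al),0])
    fs=[]
    for _ in range(n): fs.append(read_ft_force()); wait(.01)
    return np.round(np.r_[np.mean(fs,0), np.mean(fs,0)@t],2)
E
python3 - <<'E'
from h import *
movel(*pose(0,.015,.022),.03); print(along(0))
movel(*pose(0,.003,.022),.05)
for a in (0,4,8,11,14):
    movel(*pose(a,0,.022),.03)
    f=along(a); print(a,round(read_t(),2),f)
    if abs(f[3])>9 : break
im=capture("wrist")[:,:,::-1]; cv2.imwrite("pics/wrist5.png",im.clip(0,127)*2)
T=tool_T(); np.save("T5.npy",T)
E
```

```text
[0.01 0.07 0.2  0.07]
0 11.04 [ 0.15 -1.72  0.19 -1.72]
4 11.38 [-0.08 -1.17 -0.56 -1.15]
8 11.72 [ 0.22 -0.36 -0.08 -0.37]
11 12.03 [ 0.03 -0.17 -0.05 -0.17]
14 12.34 [-0.21 -0.19 -0.11 -0.2 ]
```

View pics/wrist5.png

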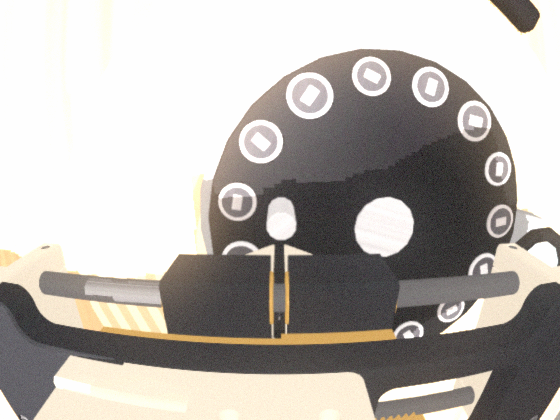

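Contact was felt (1.7 N at most), then released: the post snapped ahead to (281,226). Measuring it now.

```bash
cat >> h.py <<'E'
def meas(T,post,hub,coins=()):
    H=wpt(T,*hub,.033); p=wpt(T,*post,.062)-H
    print("hub",np.round(H,4),"r",round(np.hypot(*p[:2]),4),"adv",round((-168.6-np.degrees(np.arctan2(p[1],p[0])))%360,1))
    for c in coins:
        d=wpt(T,*c,.0345)-H; print("coin phase",round((np.degrees(np.arctan2(d[1],d[0]))+180.6)%24-12,1))
E
python3 - <<'E'
from h import *
T=np.load("T5.npy"); print(T[:3,3],pose(14)[0])
meas(T,(281,226),(384,227),[(310,95),(260,142),(371,76),(430,87)])
E
```

```text
[0.52836078 0.0186089  0.02197716] [np.float64(0.5283132765084243), np.float64(0.018738764886208417), 0.045]
hub [0.5889 0.0338 0.033 ] r 0.0598 adv 24.3
coin phase -0.2
coin phase 0.2
coin phase 0.4
coin phase 0.5
```

Exactly one click: advance 24.3°, coin phase about 0, viewer unmoved. Contact leads my model by about 6°. Doing clicks 2 and 3.

Run:
```python
from h import *
for k in (24,48):
    for a in (-4,0,4,7,10):
        movel(*pose(k+a,0,.022),.03); f=along(k+a,4); print(k+a,round(read_t(),2),f)
    T=tool_T(); np.save(f"T6_{k}.npy",T)
    cv2.imwrite(f"pics/wrist6_{k}.png",capture("wrist")[:,:,::-1].clip(0,127)*2)
```

```text
20 12.79 [ 0.19  0.04 -0.2   0.07]
24 13.12 [ 0.24 -1.13 -0.29 -1.05]
28 13.44 [-0.44 -0.6  -0.12 -0.7 ]
31 13.73 [-0.11 -0.31  0.15 -0.33]
34 14.03 [0.02 0.36 0.46 0.34]
44 14.62 [-0.52  0.23 -0.32 -0.09]
48 14.94 [-0.32 -0.61 -0.17 -0.68]
52 15.27 [-1.06 -0.98 -0.68 -1.43]
55 15.56 [-0.13 -0.29 -0.03 -0.3 ]
58 15.85 [0.17 0.03 0.11 0.14]
```

View pics/wrist6_24.png

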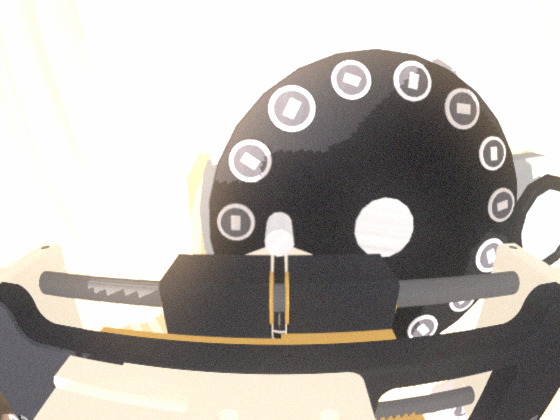

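View pics/wrist6_48.png

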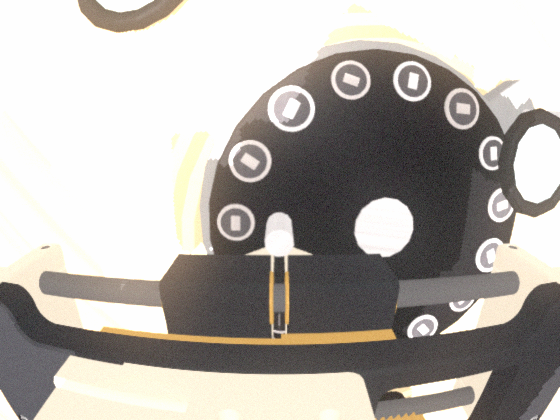

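In both views the post is at about (279,240) and the hub at (384,227).

Run:
```python
from h import *
for k in (24,48):
    T=np.load(f"T6_{k}.npy"); print(k); meas(T,(279,241),(384,227),[(291,108),(250,160),(351,79),(412,81),(236,222)])
```

```text
24
hub [0.5886 0.0342 0.033 ] r 0.0598 adv 37.2
coin phase -12.0
coin phase 11.6
coin phase 12.0
coin phase -11.7
coin phase 11.6
48
hub [0.5894 0.0342 0.033 ] r 0.0599 adv 61.2
coin phase 12.0
coin phase 11.5
coin phase 12.0
coin phase -11.7
coin phase 11.6
```

The dial is sitting right at the ridge (about 60°, from 48 to 72), so the contact lead is only about 3°. I'll nudge a few degrees more to finish click 3, then verify.

Run:
```python
from h import *
for a in (60,62):
    movel(*pose(a,0,.022),.03); print(a,along(a,4))
wait(.3); T=tool_T(); np.save("T7.npy",T); print(read_t())
cv2.imwrite("pics/wrist7.png",capture("wrist")[:,:,::-1].clip(0,127)*2)
```

```text
60 [-0.41 -0.12  0.18 -0.38]
62 [0.   0.48 0.75 0.3 ]
16.7667
```

View pics/wrist7.png

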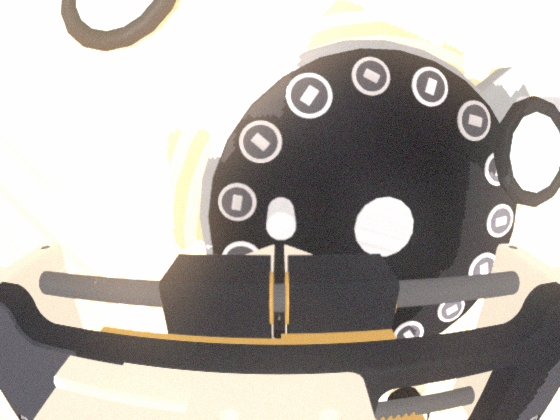

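The post is at (281,226), the same relative picture as after click 1 (lead 10°), so it's seated at 72°. Now the last click, in the same way up to 86.

Run:
```python
from h import *
meas(np.load("T7.npy"),(281,226),(384,227),[(310,95),(260,142),(371,76),(430,87)])
for a in (68,72,76,80,83,85,86):
    movel(*pose(a,0,.022),.03); print(a,along(a,3))
wait(.3); T=tool_T(); np.save("T8.npy",T); print(read_t())
cv2.imwrite("pics/wrist8.png",capture("wrist")[:,:,::-1].clip(0,127)*2)
```

```text
hub [0.589  0.0339 0.033 ] r 0.0598 adv 72.4
coin phase -0.3
coin phase 0.1
coin phase 0.3
coin phase 0.4
68 [0.14 0.12 0.41 0.18]
72 [-1.06 -0.27  0.94 -1.05]
76 [-1.47  0.01 -0.64 -1.32]
80 [ 0.08  0.03 -0.37  0.09]
83 [0.06 0.07 0.05 0.08]
85 [-0.07 -0.41  0.17 -0.19]
86 [-0.04 -0.49 -0.25 -0.17]
19.2917
```

View pics/wrist8.png

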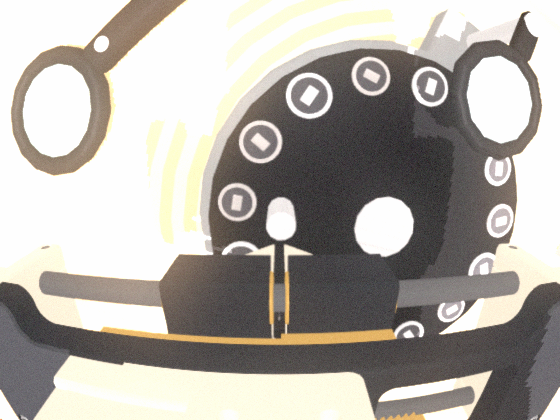

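The post is again at (281,226), meaning 96°. I'll back away and lift clear, then check from the fixed cameras.

Run:
```python
from h import *
meas(np.load("T8.npy"),(281,226),(384,227),[(310,95),(260,142),(371,76),(430,87)])
p,q=pose(86,.012,.022); movel(p,q,.06)
p2=[p[0],p[1],.16]; movel(p2,q,.1)
movel([.42,-.05,.2],q,.2); print(read_t())
for n in ("top","scene"): cv2.imwrite(f"pics/{n}9.png",capture(n)[:,:,::-1])
im=cv2.imread("pics/top9.png"); cv2.imwrite("pics/top9c.png",cv2.resize(im[140:270,220:350],None,fx=4.2,fy=4.2,interpolation=cv2.INTER_CUBIC))
```

```text
hub [0.5891 0.034  0.033 ] r 0.0598 adv 96.4
coin phase -0.3
coin phase 0.1
coin phase 0.3
coin phase 0.4
22.3083
```

View pics/top9.png

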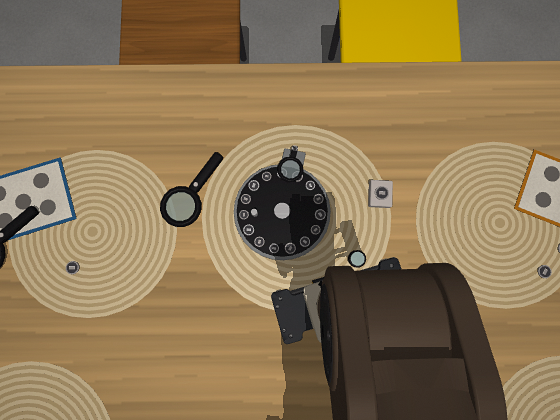

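View pics/top9c.png

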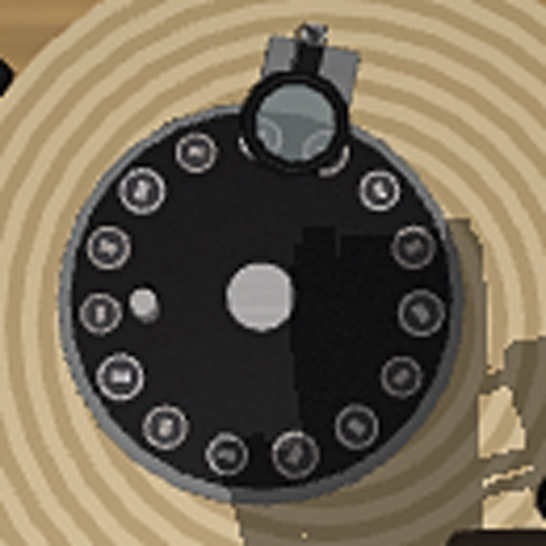

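View pics/scene9.png

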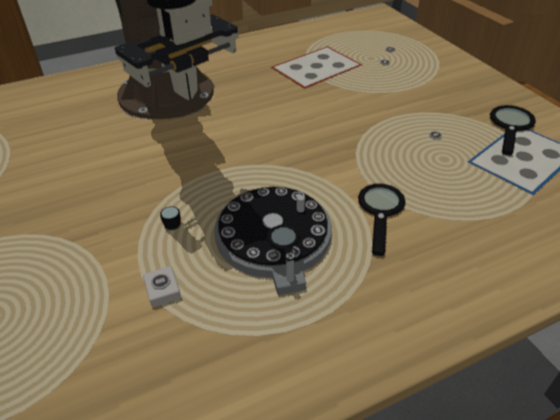

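The top crop shows the post at (144,302). The hub (261,296), the lens (296,122) and the coins are unchanged, and the other objects are where they were. One numeric check, then I'll hand in.

Run:
```python
from h import *
f=lambda c:(220+(c[0]+.5)/4.2-.5,140+(c[1]+.5)/4.2-.5)
p=onplane("top",*f((144,302)),.062); ax=np.array([.589,.0318]); a=np.degrees(np.arctan2(p[1]-ax[1],p[0]-ax[0])); print(np.hypot(*(p[:2]-ax)),(-168.6-a)%360, "click",((-12.66-a)%360-84)/24)
A=cv2.imread("pics/top0.png").astype(int);B=cv2.imread("pics/top9.png").astype(int)
for n,(x,y,w,h) in dict(mag=(155,145,75,90),loupe=(346,248,22,20),case=(366,177,30,34),lens=(275,142,32,40)).items(): print(n,np.abs(A-B)[y:y+h,x:x+w].mean())
wait(.3); print(read_t(),read_ft_force()); sign_off()
```

```text
0.05940973169367344 95.31452869211921 click 6.968938695504967
mag 15.263259259259259
loupe 18.65
case 17.355882352941176
lens 13.951822916666666
22.7083 [ 0.05835843 -0.41651331  0.69313459]
the job is handed in; nothing more can be done
```

The dial is four clicks on from where it stood. It went from click 3 to click 7, and I handed the job in at 22.7 s with the arm clear of everything.

**What went wrong on the way:**
- **First pass:** the fingers passed over the post without touching it. The shut fingertips sit at least 17 mm higher than the TCP reading says.
- **Correction:** I lowered the fingers and pushed click by click. The highest push force I read was about 1.7 N. I only read it between steps, so brief peaks may have been higher.

**Final checks:**
- **Turn:** it measured 96.4° from the wrist camera and 95.3° from the top camera, against a target of 96°.
- **Rest position:** the coins were within 0.4° of their rest positions, so the dial is seated in the click.
- **Viewer:** the hub and lens are at the same pixels as at the start.
- **Magnifier, loupe and case:** by eye they are at the same pixels as before.
- **Check that didn't help:** the before/after picture difference gave 14–19 grey levels for all four areas checked (those three and the lens). It is roughly even, so possibly noise or exposure. It doesn't confirm that nothing moved, and I handed in without looking into it.

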